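Tension the cake slicer's blade and lock it

ROBOT

A 6-joint arm with a two-finger parallel gripper is mounted at the origin on the work surface. World frame = base frame: x ahead of the robot, y to its left, z up, the work surface at z = 0. Lengths are in m, angles in rad, forces in N, time in s.
With the tool pointing down it reaches from about 0.2 to 0.875 m from the base axis. Payload 3.4 kg.
Tool frame: the origin (TCP) lies between the finger pads; the fingertips stand 25 mm ahead of it and the grasp point (between the pads) lies 6 mm ahead of it (r.nose_length is the z of the fingertips in the tool frame, in m); z points along the fingers, y is the line along which they close (so a half turn about z gives the same grasp; the last joint's range is limited). The gripper opens to 94 mm and grips with 3 to 60 N. Pads are 16 mm wide; open, the fingers measure 119 mm over their backs; the gripper's body (75 mm by 177 mm) begins 78 mm behind the grasp point.
Start: joints at [1.072, 0.276, 1.505, -0, 1.361, -0.121], TCP at [0.212, 0.534, 0.23] pointing down, gripper open.
Joint ranges: [-2.89, 2.89], [-0.75, 2.08], [0.22, 2.7], [-1.18, 4.32], [0.11, 2.71], [-2.7, 2.7]. Speed limits (rad/s): [2.57, 2.57, 3.14, 3.14, 3.14, 3.14].

INTERFACE

Orientations are given as a unit quaternion [w, x, y, z].
In Python, from plant import r, gripper_to, inverse_kinematics, vision, models, telemetry gives the robot as it stands. Calls block until the motion is done:
- r.move_to(position, orientation): joint-space move of the TCP to a pose.
- r.move_l(position, rot=None, vel=0.15, guard=None): straight line of the TCP; rot=None keeps the orientation; vel is the mean speed in m/s. With guard (N) it stops when the force on the tool has changed by that much, and returns True; else False.
- r.movej(angles): joint-space move.
- gripper_to(opening, f_grip=None): finger opening in m; f_grip is the grip in N (None keeps the last); returns when the fingers have stopped.
- r.hold(seconds).
- inverse_kinematics(position, orientation): joint angles nearest the present ones, or None.
- vision.snapshot(name): name is "scene" or "side" or "wrist"; returns the picture (400x640x3 uint8, red, green, blue); there is no depth.
- vision.get_calibration(name): a dict with "fx", "fy", "cx", "cy" (pixels), "position" and "orientation" of the camera in the world. Camera axes: x right, y down, z forward; pixel columns grow to the right and rows downward; lengths in m; the calibration is good to about 2 mm. The wrist camera is an equidistant fisheye: a pixel r from the principal point sees the ray r / f radians off the axis. A picture is of the moment at which its call begins: read the wrist's pose just before it. get_calibration takes no time and is no camera call; for the wrist camera it gives the pose at the moment of the call.
A pose or a line that the arm cannot do raises r.PlanningError and nothing moves.
- r.sign_off(): hands the job in; it is judged then, once.
Trained networks look in the newest picture that a camera, given by its name, has taken for a name from the list of things; names that differ only in an ending like _2 or _b are one class to them, and where a whole thing is asked for, a point or a joint stands for the part that bears it (a point fixed in the world has none). Each returns a list of dicts, best first, with "score" (0 to 1); they miss things now and then, are a little off and sometimes report something else, mostly with a low value. They report only what shows in the picture. A call takes as long as a camera call.
- models.boxes_of(thing, camera): "at" ([x, y, z] in m, in world coordinates, good to about 4 mm: the middle of the surface that is visible of it).
- models.regions_of(thing, camera): "pixels" (400x640 bool, what is visible of it).
- models.mark_of(thing, camera): "at" ([x, y, z] in m, in world coordinates, good to about 4 mm: a listed point, or the origin of a listed thing).
Readings, each from a call of its own:
- telemetry.current_t(): time.
- telemetry.current_joints(): joint angles.
- telemetry.current_dq(): joint speeds.
- telemetry.current_joint_efforts(): joint torques, N m.
- telemetry.current_ee_pos(): TCP position.
- telemetry.current_tool_rot(): TCP orientation.
- telemetry.current_wrist_force(): force on the tool from outside, world axes, zero at the start.
- telemetry.current_torque(): the same for the moment, N m.
- telemetry.current_opening(): finger opening in m.
- telemetry.current_finger_force(): force on a finger pad.
Only numpy, scipy, OpenCV 4.12 (cv2) and the standard library are available. Lean on these libraries where they do the work, as an engineer would, in place of code of your own. Each camera call takes 0.05 s, during which the arm holds its last target. There are 200 camera calls.

TASK

Set up the cake slicer: wind the tension handwheel clockwise (seen from above) by its crank knob until the slack is gone and turning has become firm, about 14 N at the knob, and not much tighter, as it cannot be slackened again. Only then swing the blade lock lever on the other post all the way over, away from the robot. Let go of everything and leave the crockery and bottles where they stand.

Things in the scene. Friction and masses are not known exactly. Their poses are not given: they have to be found in the camera images.
- slicer: Cake slicer, fixed to the counter: aluminium bed 130 x 380 x 14 mm, a white box (tensioner) near its +y end, a white post near its -y end, a flat steel blade stretched level between them 48 mm up. Origin: centre of the bed's underside; x points away from the robot (yaw up to 0.3 rad), y along the bed to the tensioner, z up. Box centre at y = +130 mm, post centre at y = -130 mm.
- tensioner: White box 96 x 96 mm, top 88 mm above the counter, carrying the handwheel. Origin: on the wheel's axis at counter height; axes as the slicer's. Its screw takes up slack, then pulls the blade against a stiff spring; a catch keeps all tension gained. The force between tensioner and blade_post is the blade's pull: 0 when slack, some 100 N once it takes 14 N to turn.
- blade_post: White post 70 x 60 mm, top 64 mm above the counter, holding the blade's other end; the lock lever stands on it between two dark cheeks that reach 83 mm above the counter. Origin: under the post's centre at counter height; axes as the slicer's. The force between it and the tensioner is the pull in the blade: once let go, about 8 N for each newton by which turning the knob took more than 1.6 N.
- wheel_axis (a point): Point on the upright axis of the steel handwheel, at the height of the knob's grip point (145 mm above the counter). Wheel rim 112 mm over all, top 117 mm above the counter. Slack at first, different each time and not to be seen: 0.3 to 1.6 turns at under 2 N on the knob; then the push grows about 3.6 N per rad to 14 N when properly set (11 to 17 N is good). Measure while turning.
- knob_grip (a point): Grip point on the axis of the black crank knob, upright on the wheel's rim, 50 mm from the wheel's axis: round, 23 mm in diameter, 122 to 162 mm above the counter (point at 145 mm). It spins freely on its pin, so it can stay gripped, hand orientation kept, while led round the circle, clockwise from above. Starts anywhere on the circle. Let go, it stays, but for springing back 0.5 to 1 rad.
- lock_lever (a joint): Blade lock lever, rad: 0 leaning toward the robot (unlocked, -x of the slicer, 0.5 rad off upright), 1.0 leaning away (+x, locked, at its stop). Hinge along the slicer's y, on the post's centre, 74 mm above the counter. It starts at 0 to 0.12, moves with about 3 N at its ball and stays where it is left.
- lever_tip (a point): Centre of the black ball, 24 mm in diameter, at the lever's end, 75 mm from its hinge; the rod is 10 mm thick. Its height is about 140 mm at both ends of the swing, 149 mm upright.
- sauce_bottle: Loose bystander: clear squeeze bottle of brown sauce with a white pointed nozzle, 62 mm in diameter, 185 mm tall. Origin: centre of its underside.
- jam_jar: Loose bystander: amber jar with a steel cap, 64 mm in diameter, 90 mm tall. Origin: centre of its underside.
- steel_cup: Loose bystander: small steel cup, 66 mm across the rim, 45 mm tall. Origin: centre of its underside.
- dessert_plate: Loose bystander: white plate, 170 mm across, 20 mm tall. Origin: centre of its underside.

How it is judged:
On the way, in this order (a step that is already met when the one before it is completed fails the run):
1. the blade is wound tight: the pull in it is over 70 N (11 N at the knob) while the lever is still unlocked (contact force between tensioner and blade_post above 70 N and value of joint lock_lever below 0.3 rad), for 0.3 s.
2. the lock lever is swung over, the blade still tight (value of joint lock_lever above 0.9 rad and contact force between tensioner and blade_post above 70 N), for 0.2 s.
At the end, for the whole second after the job is handed in: The pull in the blade is 70 to 140 N (what 11 to 17 N at the crank knob gives), and the lock lever is over beyond 0.9 of its 1.0 rad (all of step 2 and contact force between tensioner and blade_post below 140 N); the robot touches nothing.
It fails at once if the lock lever is swung over while the blade is not yet tight (value of joint lock_lever above 0.5 rad and contact force between tensioner and blade_post below 65 N).
It fails at once if a bystander is shoved more than 20 mm (distance of any of sauce_bottle, jam_jar, steel_cup, dessert_plate from where it was at the start of the episode above 0.02 m).
It also fails if it takes over 70 s, if anything falls off the work surface, if the arm or the gripper's body presses on something with over 40 N, if the wrist force passes 120 N, or if a joint passes its speed limit or range.

## Working session

There is one attempt and no reset: what is moved stays moved. The work goes in short steps, each a Python script; the robot and the scene stay as the last script left them, time stands still between calls to the robot, and variables do not carry over. Pictures are saved under pics/ and viewed, at most 10 in all, crops included, and the job is handed in when it is done.

```bash
mkdir -p pics; ls; python3 - <<'E'
from plant import r, gripper_to, inverse_kinematics, vision, models, telemetry as t
import cv2, numpy as np
print(t.current_t())
ims=[]
for c in ["scene","side"]:
    im=vision.snapshot(c); ims.append(im)
    k=vision.get_calibration(c); print(c,k)
    for n in ["slicer","tensioner","blade_post","wheel_axis","knob_grip","lever_tip","sauce_bottle","jam_jar","steel_cup","dessert_plate"]:
        print(n,[(np.round(d["at"],3).tolist(),round(d["score"],2)) for d in models.mark_of(n,c)[:2]])
cv2.imwrite("pics/a.png",cv2.resize(np.vstack(ims)[:,:,::-1],None,fx=.75,fy=.75))
cv2.imwrite("pics/s.png",ims[0][:,:,::-1])
print(t.current_t(),t.current_tool_rot(),t.current_wrist_force(),r.nose_length)
E
```

```text
pics
0.0
scene {'fx': 361.3780050256564, 'fy': 361.3780050256564, 'cx': 320.1173171934359, 'cy': 197.90222819615556, 'position': array([1.06497059, 0.2690874 , 0.8486181 ]), 'orientation': array([-0.14772061,  0.45567836,  0.83717879, -0.26394605])}
slicer [([0.526, -0.035, 0.001], 0.79)]
tensioner [([0.498, 0.095, 0.0], 0.85), ([0.808, 0.009, -0.003], 0.33)]
blade_post [([0.551, -0.153, -0.0], 0.82)]
wheel_axis [([0.5, 0.097, 0.144], 0.89)]
knob_grip [([0.468, 0.131, 0.147], 0.68)]
lever_tip [([0.519, -0.167, 0.146], 0.7)]
sauce_bottle [([0.644, -0.387, -0.001], 0.81), ([0.497, 0.098, 0.002], 0.52)]
jam_jar [([0.545, -0.389, -0.0], 0.58)]
steel_cup [([0.555, 0.4, -0.001], 0.96), ([0.526, -0.033, -0.0], 0.7)]
dessert_plate [([0.812, 0.004, 0.002], 0.77)]
side {'fx': 400.2374796943491, 'fy': 400.2374796943491, 'cx': 312.702256458606, 'cy': 201.22076817302596, 'position': array([ 0.40328181, -0.70475047,  1.03935175]), 'orientation': array([-0.3305633 ,  0.9304174 , -0.1463208 ,  0.06034559])}
slicer [([0.53, -0.033, 0.006], 0.79)]
tensioner [([0.503, 0.094, 0.002], 0.73)]
blade_post [([0.55, -0.159, -0.0], 0.84)]
wheel_axis [([0.499, 0.096, 0.147], 0.81)]
knob_grip [([0.465, 0.132, 0.149], 0.6)]
lever_tip [([0.519, -0.164, 0.142], 0.42), ([0.504, 0.099, 0.002], 0.36)]
sauce_bottle [([0.643, -0.385, 0.002], 0.76)]
jam_jar [([0.548, -0.394, -0.002], 0.93)]
steel_cup [([0.562, 0.407, -0.005], 0.68)]
dessert_plate [([0.805, 0.002, 0.0], 0.74)]
1.1 [2.16021566e-05 1.87792912e-01 9.82208644e-01 4.59345625e-05] [-0.1124955  -0.28451248 -0.38410491] 0.025
```

View pics/a.png

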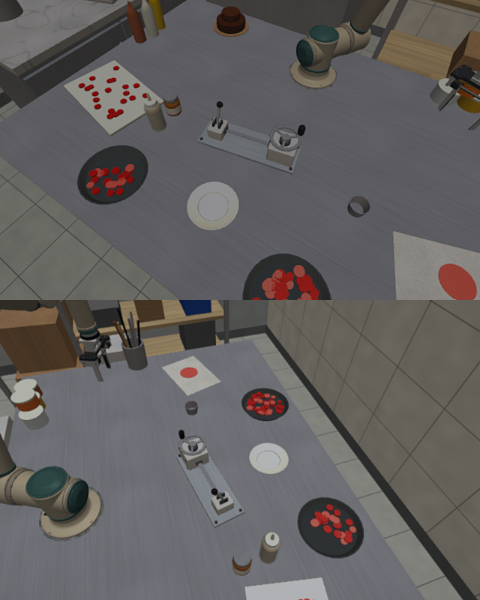

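```bash
cat > h.py <<'E'
from plant import r, gripper_to, inverse_kinematics, vision, models, telemetry as t
import numpy as np, json
Q=[0,0,1,0]
def wind(c,a,z,f0,stop,step,vel,amax,every=1,R=.05,k=1e-4,off=np.zeros(2)):
    """lead knob clockwise; c wheel centre, a knob angle, off TCP minus knob; returns c,a,push"""
    a0=a;n=0;push=0
    while a0-a<amax:
        a-=step
        rh=np.array([np.cos(a),np.sin(a)]);d=np.array([np.sin(a),-np.cos(a)])
        r.move_l([*(c+R*rh+off),z],vel=vel)
        F=np.mean([np.array(t.current_wrist_force()) for _ in range(3)],0)-f0
        push=-F[:2]@d;fr=F[:2]@rh
        c=c+k*fr*rh
        p=np.array(t.current_ee_pos())
        n+=1
        if n%every==0 or push>stop: print(f"{t.current_t():.1f} a{a0-a:.2f} push{push:.2f} rad{fr:.2f} z{F[2]:.1f} c{np.round(c,4)} err{np.round((p[:2]-c-off-R*rh)*1e3,1)}")
        if push>stop: break
    return c,a,push
def save(**k): json.dump({a:np.asarray(b).tolist() for a,b in k.items()},open("st.json","w"))
def load(): return {a:np.array(b) for a,b in json.load(open("st.json")).items()}
E
python3 - <<'E'
from h import *
c=np.array([.4995,.0965]);kn=np.array([.4665,.1315]);a=np.arctan2(*(kn-c)[::-1])
for x in np.arange(0,6.3,.8):
    q=inverse_kinematics([*(c+.05*np.array([np.cos(x),np.sin(x)])),.152],Q); print(None if q is None else np.round(q,2))
kn=c+.05*np.array([np.cos(a),np.sin(a)])
r.move_to([*kn,.23],Q)
im=vision.snapshot("wrist"); print([(np.round(d["at"],3),d["score"]) for n in("knob_grip","wheel_axis") for d in models.mark_of(n,"wrist")[:1]])
import cv2; cv2.imwrite("pics/w.png",im[:,:,::-1])
print(t.current_t(),t.current_ee_pos(),t.current_wrist_force())
E
```

```text
[ 0.05  0.31  1.67 -0.    1.17 -1.52]
[ 0.12  0.3   1.68 -0.    1.16 -1.45]
[ 0.15  0.25  1.75 -0.    1.14 -1.42]
[ 0.13  0.2   1.82 -0.    1.12 -1.44]
[ 0.05  0.16  1.87 -0.    1.11 -1.52]
[-0.02  0.18  1.84 -0.    1.12 -1.59]
[-0.05  0.23  1.77 -0.    1.14 -1.62]
[-0.01  0.28  1.7  -0.    1.16 -1.58]
[(array([0.465, 0.132, 0.142]), 0.73), (array([0.504, 0.096, 0.142]), 0.84)]
2.9833 [0.46508225 0.13365415 0.22998829] [0.49469075 0.03079028 0.18750546]
```

View pics/w.png

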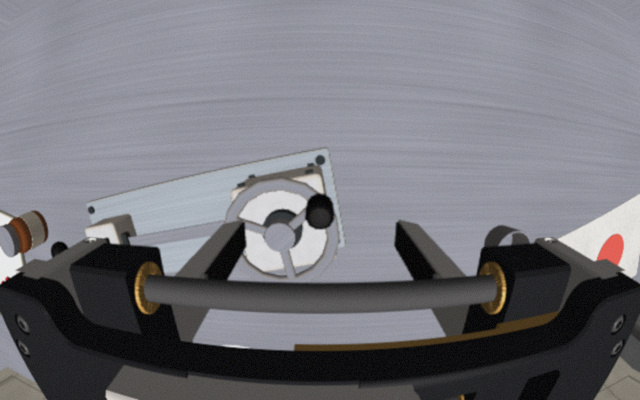

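The wrist picture shows the knob at about (320,212), midway between the fingers, with the hub at (280,235). The estimates agree, so I'll grip it and wind.

```bash
python3 - <<'E'
from h import *
c=np.array([.501,.0965]);kn=np.array([.4655,.1317]);a=np.arctan2(*(kn-c)[::-1])
gripper_to(.05,30)
r.move_l([*kn,.18],vel=.15)
print(r.move_l([*kn,.152],vel=.08,guard=6))
f0=np.array(t.current_wrist_force())
print("grip",gripper_to(0.0,45),t.current_opening(),t.current_finger_force(),np.array(t.current_wrist_force())-f0,t.current_t())
c,a,p=wind(c,a,.152,f0,6,.15,.06,3.0,2)
save(c=c,a=a,f0=f0)
E
```

```text
False
grip False 0.022328294667617616 45.00085864565335 [-0.00525506  2.31012026  3.13017923] 5.3417
5.9 a0.30 push-2.51 rad0.94 z3.3 c[0.5008 0.0967] err[1.2 0.2]
6.4 a0.60 push-1.26 rad-0.76 z4.7 c[0.5009 0.0967] err[ 0.8 -0.4]
7.0 a0.90 push-0.71 rad-2.36 z4.9 c[0.5008 0.0962] err[ 0.5 -0.4]
7.5 a1.20 push-1.50 rad-0.32 z5.2 c[0.5008 0.0961] err[ 0.2 -0.7]
8.1 a1.50 push-0.48 rad-1.30 z6.4 c[0.5007 0.096 ] err[ 0.  -0.6]
8.6 a1.80 push-1.24 rad-1.09 z5.7 c[0.5005 0.0958] err[-0.  -0.6]
9.2 a2.10 push-1.04 rad-0.44 z5.6 c[0.5004 0.0958] err[-0.2 -0.5]
9.7 a2.40 push-1.36 rad0.06 z6.4 c[0.5003 0.0957] err[-0.4 -0.5]
10.3 a2.70 push0.42 rad-0.06 z5.4 c[0.5003 0.0958] err[-0.5 -0.4]
10.8 a3.00 push-0.69 rad-0.51 z5.6 c[0.5002 0.0958] err[-0.6 -0.3]
```

```bash
python3 - <<'E'
from h import *
s=load();c,a,f0=s["c"],s["a"],s["f0"]
c,a,p=wind(c,float(a),.152,f0,7,.15,.06,10,1)
save(c=c,a=a,f0=f0)
r.hold(.2)
for i in range(3):
    F=np.array(t.current_wrist_force())-f0; print(-F[:2]@[np.sin(a),-np.cos(a)],F); r.hold(.1)
E
```

```text
11.4 a0.15 push0.46 rad-0.57 z6.3 c[0.5002 0.0958] err[-1.  -0.4]
11.7 a0.30 push-1.35 rad0.04 z6.0 c[0.5002 0.0958] err[-1.2 -0.4]
11.9 a0.45 push-1.06 rad-0.75 z6.7 c[0.5002 0.0959] err[-1.4 -0.4]
12.2 a0.60 push-0.22 rad-1.38 z6.9 c[0.5002 0.096 ] err[-1.6 -0.4]
12.5 a0.75 push-0.03 rad-0.97 z6.8 c[0.5002 0.0961] err[-1.8 -0.3]
12.8 a0.90 push-1.11 rad-1.77 z7.0 c[0.5002 0.0963] err[-1.9 -0.2]
13.0 a1.05 push-0.87 rad-1.28 z7.8 c[0.5002 0.0964] err[-2. -0.]
13.3 a1.20 push-0.38 rad-0.85 z8.0 c[0.5003 0.0965] err[-2.   0.2]
13.6 a1.35 push-0.94 rad-1.74 z8.9 c[0.5004 0.0966] err[-1.9  0.3]
13.9 a1.50 push-0.87 rad-1.64 z7.3 c[0.5005 0.0968] err[-1.8  0.3]
14.1 a1.65 push-1.74 rad-1.56 z6.9 c[0.5006 0.0969] err[-1.7  0.3]
14.4 a1.80 push-1.51 rad-1.62 z6.8 c[0.5007 0.097 ] err[-1.6  0.3]
14.7 a1.95 push-1.21 rad-2.31 z7.0 c[0.5009 0.097 ] err[-1.5  0.2]
15.0 a2.10 push-0.64 rad-1.57 z6.8 c[0.5011 0.0971] err[-1.5  0.2]
15.2 a2.25 push-1.28 rad0.57 z7.4 c[0.501  0.0971] err[-1.2  0.1]
15.5 a2.40 push-1.78 rad-1.04 z7.2 c[0.5011 0.0971] err[-1.1  0.1]
15.8 a2.55 push-0.94 rad-2.10 z6.
[... 2613 characters left out ...]
.3]
26.8 a8.55 push3.59 rad0.11 z8.8 c[0.502  0.0959] err[-1.9 -1.5]
27.1 a8.70 push3.11 rad-0.54 z8.9 c[0.5021 0.0959] err[-2.2 -1.6]
27.3 a8.85 push4.99 rad-0.92 z9.7 c[0.5022 0.0959] err[-2.6 -1.8]
27.6 a9.00 push5.41 rad-0.57 z10.4 c[0.5022 0.0959] err[-3. -2.]
27.9 a9.15 push5.44 rad-0.77 z12.1 c[0.5023 0.0959] err[-3.4 -2. ]
28.2 a9.30 push5.89 rad-0.85 z12.0 c[0.5023 0.0958] err[-4. -2.]
28.4 a9.45 push6.05 rad-0.18 z13.7 c[0.5024 0.0958] err[-4.5 -2. ]
28.7 a9.60 push7.07 rad-0.85 z14.2 c[0.5024 0.0957] err[-5.2 -1.8]
7.578306092319561 [-6.36288124 -4.12309005 12.9468984 ]
7.1451291011088855 [-5.62149199 -4.43241583 14.3908538 ]
6.091337047646562 [-4.90255271 -3.61977215 12.57898095]
```

```bash
python3 - <<'E'
from h import *
import cv2
s=load();c,a=s["c"],float(s["a"])
print(t.current_ee_pos(),t.current_tool_rot(),c+.05*np.array([np.cos(a),np.sin(a)]),t.current_opening(),t.current_finger_force(),t.current_torque(),t.current_t())
ims=[]
for n in("side","scene","wrist"):
    im=vision.snapshot(n);ims.append(im)
    for th in("knob_grip","wheel_axis"): print(n,th,[(np.round(d["at"],3),round(d["score"],2)) for d in models.mark_of(th,n)[:1]])
A=cv2.resize(ims[0][110:310,150:350],(400,400));B=cv2.resize(ims[1][100:300,250:450],(400,400))
cv2.imwrite("pics/b.png",np.hstack([A,B])[:,:,::-1]);
E
```

```text
[0.4687378  0.13494863 0.15214873] [-4.32494119e-03 -4.66411512e-04  9.99988502e-01 -2.01811590e-03] [0.47392083 0.13681653] 0.021972345171346424 45.00430101645179 [-0.65932988  0.9330058   0.08728941] 29.2167
side knob_grip []
side wheel_axis [(array([0.496, 0.096, 0.146]), 0.96)]
scene knob_grip [(array([0.468, 0.13 , 0.143]), 0.43)]
scene wheel_axis [(array([0.5  , 0.098, 0.146]), 0.92)]
wrist knob_grip [(array([0.465, 0.134, 0.144]), 0.91)]
wrist wheel_axis []
```

View pics/b.png

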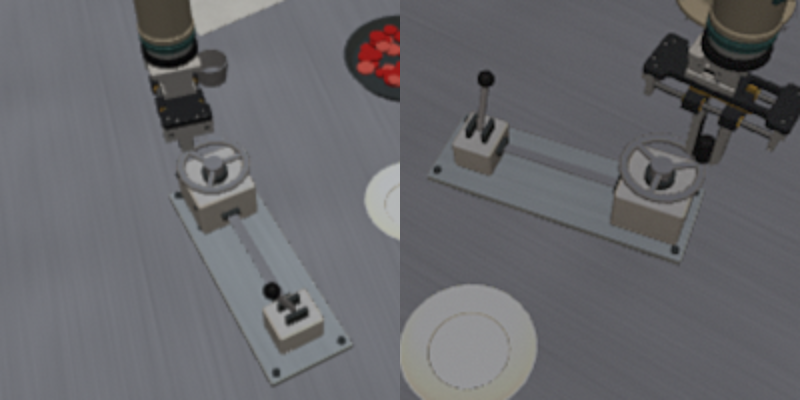

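The knob is still firmly in the fingers, with the lever still leaning toward the robot. Onset was near 6.9 rad. The static reading and the angle past onset put the turning force at about 9 to 11 N now, so roughly 1.1 rad more should do it.

```bash
python3 - <<'E'
from h import *
s=load();c,a,f0=s["c"],float(s["a"]),s["f0"]
def stat(n=10):
    v=[]
    for _ in range(n): r.hold(.03); v.append(np.array(t.current_wrist_force())-f0)
    p=np.array(t.current_ee_pos())[:2]-[.5005,.0965]; F=np.mean(v,0)
    print("static push",-F[:2]@np.array([p[1],-p[0]])/np.linalg.norm(p),F,"angle",np.arctan2(p[1],p[0]))
stat()
c,a,p=wind(c,a,.152,f0,10.5,.15,.06,1.04,1,k=5e-5)
stat()
save(c=c,a=a,f0=f0)
# turning force in motion: guarded small steps from rest
for g in (2,3):
    a-=.06; hit=r.move_l([*(c+.05*np.array([np.cos(a),np.sin(a)])),.152],vel=.03,guard=g); print(g,hit); stat(5)
save(c=c,a=a,f0=f0); print(t.current_t())
E
```

```text
static push 6.303320074348111 [-5.10953956 -3.71185963 13.77208378] angle 2.261125534206646
30.3 a0.15 push7.28 rad0.20 z15.0 c[0.5024 0.0957] err[-5.8 -1.6]
30.6 a0.30 push7.19 rad0.22 z15.0 c[0.5024 0.0957] err[-6.3 -1.2]
30.8 a0.45 push7.14 rad1.02 z16.0 c[0.5024 0.0958] err[-6.7 -0.8]
31.1 a0.60 push9.14 rad1.39 z14.6 c[0.5024 0.0959] err[-7.  -0.2]
31.4 a0.75 push9.51 rad1.32 z15.1 c[0.5024 0.0959] err[-7.2  0.4]
31.6 a0.90 push9.88 rad0.11 z15.4 c[0.5024 0.0959] err[-7.2  1.2]
31.9 a1.05 push10.81 rad0.96 z14.8 c[0.5024 0.096 ] err[-7.1  1.9]
static push 10.056035132439126 [-8.74357126  5.46924768 14.69461597] angle 1.2356232621475836
2 False
static push 11.317927470687195 [-9.71152802  6.14632481 14.65628271] angle 1.1813546476004966
3 False
static push 12.184266759460948 [-9.90541073  7.55484114 14.80842311] angle 1.1290982244661705
33.0917
```

Turning force is now about 14.5 to 15 N on both counts (onset angle plus 3.6 N/rad, and the static reading plus offset). I'll stop here, unload the spring-back gently and release.

```bash
python3 - <<'E'
from h import *
s=load();c,a,f0=s["c"],float(s["a"]),s["f0"]
C=np.array([.5005,.0965])
for i in range(12):
    a+=.1; r.move_l([*(c+.05*np.array([np.cos(a),np.sin(a)])),.152],vel=.05)
    F=np.mean([np.array(t.current_wrist_force()) for _ in range(3)],0)-f0; p=np.array(t.current_ee_pos())[:2]-C
    push=-F[:2]@np.array([p[1],-p[0]])/np.linalg.norm(p); print(round(push,2),round(np.arctan2(p[1],p[0]),3))
    if push<.5: break
gripper_to(.055)
p=t.current_ee_pos(); r.move_l([p[0],p[1],.25],vel=.2)
r.move_to([.40,-.05,.3],Q)
for n in("scene","side"):
    vision.snapshot(n)
    for th in("lever_tip","knob_grip","blade_post","tensioner"): print(n,th,[(np.round(d["at"],3),round(d["score"],2)) for d in models.mark_of(th,n)[:1]])
print(t.current_t(),t.current_wrist_force()-f0)
E
```

```text
9.46 1.222
9.34 1.31
7.82 1.396
6.23 1.482
5.09 1.569
4.03 1.654
1.91 1.742
1.11 1.831
0.37 1.923
scene lever_tip [(array([ 0.52 , -0.167,  0.142]), 0.52)]
scene knob_grip [(array([0.484, 0.138, 0.142]), 0.64)]
scene blade_post [(array([ 0.546, -0.152,  0.002]), 0.77)]
scene tensioner [(array([0.5  , 0.098, 0.004]), 0.84)]
side lever_tip [(array([ 0.519, -0.164,  0.14 ]), 0.41)]
side knob_grip [(array([0.482, 0.141, 0.144]), 0.38)]
side blade_post [(array([ 0.552, -0.159,  0.004]), 0.66)]
side tensioner [(array([0.504, 0.096, 0.   ]), 0.59)]
38.05 [ 0.45131298 -0.74532474 -0.48504886]
```

```bash
python3 - <<'E'
from h import *
yaw=.194; q=[0,-np.sin(yaw/2),np.cos(yaw/2),0]
ex=np.array([np.cos(yaw),np.sin(yaw)]); tip=np.array([.5195,-.1655]); H=np.array([.551,-.158])
H=H+((tip-H)@[-ex[1],ex[0]])*np.array([-ex[1],ex[0]])*.5
P=lambda x,z:[*(H+x*ex),z]
gripper_to(0.0,20)
r.move_to(P(-.085,.25),q); r.move_l(P(-.085,.150),vel=.15)
f0=np.array(t.current_wrist_force())
for x in (-.05,-.03,-.01,.005,.015,.025,.032):
    hit=r.move_l(P(x,.150),vel=.06,guard=12)
    p=np.array(t.current_ee_pos()); print(x,hit,round((p[:2]-H)@ex,4),np.round(np.array(t.current_wrist_force())-f0,1))
    if hit: break
x=(p[:2]-H)@ex
r.move_l(P(x-.04,.150),vel=.15); r.move_l(P(x-.04,.25),vel=.2); r.move_to([.36,-.05,.35],Q)
import cv2
im=vision.snapshot("scene");print([np.round(d["at"],3) for d in models.mark_of("lever_tip","scene")[:1]])
im2=vision.snapshot("side");print([np.round(d["at"],3) for d in models.mark_of("lever_tip","side")[:1]],"expect",H+.036*ex)
A=cv2.resize(im2[110:310,150:350],(400,400));B=cv2.resize(im[100:300,250:450],(400,400))
cv2.imwrite("pics/c.png",np.hstack([A,B])[:,:,::-1]); print(t.current_t())
E
```

```text
-0.05 False -0.0502 [-2.2 -2.2  0.3]
-0.03 False -0.0292 [ 0.7 -1.3 -0.8]
-0.01 False -0.0088 [ 0.5 -1.  -0.8]
0.005 False 0.0053 [-0.1 -1.  -1.1]
0.015 False 0.013 [-5.8 -3.4  1.4]
0.025 True 0.0126 [-2.1 -3.   2.7]
[array([ 0.587, -0.155,  0.141])]
[array([ 0.548, -0.393, -0.001])] expect [ 0.58644869 -0.15169094]
45.225
```

View pics/c.png

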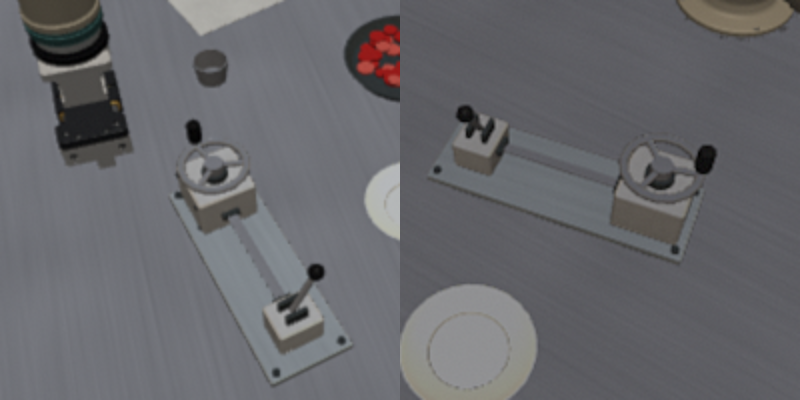

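Both pictures show the lever leaning away from the robot, with its ball at (315,272) in the left crop. The network puts the ball at the locked position, and the push ended against a firm stop. Nothing else has moved, so I'm handing it in.

```bash
python3 -c "
from plant import r
print(r.sign_off())"
```

```text
the job is handed in; nothing more can be done
None
```

I wound the blade to an estimated 14.5–15 N at the knob, inferred from wrist force and angle past the slack. I then swung the lock lever over to its stop, let go of everything and handed the job in at about 45 s; sign-off gave no verdict.

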